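Shut and bolt the spare-parts chest

ROBOT

A 7-joint arm with a two-finger parallel gripper is mounted at the origin on the work surface. World frame = base frame: x ahead of the robot, y to its left, z up, the work surface at z = 0. Lengths are in m, angles in degrees, forces in N, time in s.
With the tool pointing down it reaches from about 0.4 to 0.85 m from the base axis. Payload 4.5 kg.
Tool frame: the origin (TCP) lies at the very end of the fingers, on their centre line; the grasp point (between the pads) lies 19 mm behind it; z points along the fingers, y is the line along which they close (so a half turn about z gives the same grasp; the last joint's range is limited). The gripper opens to 85 mm and grips with 20 to 120 N. Pads are 22 mm wide; open, the fingers measure 114 mm over their backs; the gripper's body (76 mm by 85 mm) begins 54 mm behind the grasp point. The pads swing forward as they close: fully open they stand 13 mm farther back than shut.
Start: joints at [76.249, 39.483, -11.15, 89.685, 9.013, 51.709, -12.324], TCP at [0.169, -0.602, 0.231] pointing down, gripper open.
Joint ranges: [-172.22, 172.22], [-26.19, 119.32], [-84.43, 86.54], [7.71, 146.69], [-57.33, 237.33], [2.42, 119.75], [-152.13, 152.13]. Speed limits (degrees/s): [147.25, 147.25, 180, 180, 180, 180, 180].

INTERFACE

Orientations are given as a 3x3 rotation matrix whose columns are the frame's x, y, z axes.
In Python, from bench import arm gives the robot as it stands. The module is installed in compiled form; this text tells all that it offers.
- The arm moves only by the tool drive_tool, never from a script. Its argument "moves" is text: rows parted by semicolons, each of 7 numbers parted by spaces: the shift along the tool's x, y, z in m, then the turn, a rotation vector about the tool's x, y, z in rad, then the closure in counts, from 0 (fully open) to 255 (shut). In form: x y z wx wy wz claw; .... A call has 1 to 20 rows; each row is the pose to reach, as a shift and turn from the pose commanded when the call began, along the tool's axes at that moment; what a row does not reach only later rows make up. A row lasts 1/10 s, in which the tool goes at most 50 mm and 8.59 degrees, less where a joint would pass 70% of its speed; a pose out of reach is approached as far as the arm can. A call with a gripper value outside its range is refused whole. The fingers move at their own pace and stop on an object; "force" is the grip in N (left out, the last holds). Time passes only in rows, so rows that repeat a pose let the fingers close. It gives the time, the measured TCP pose, the force, the opening and the grip force at its end, in the units of the state.
- arm.observe(): the state, without advancing time (a new reading comes with each control period).
- arm.snapshot(name): name is "scene" or "top" or "wrist"; returns the picture (480x640x3 uint8, red, green, blue); there is no depth.
- arm.camera_params(name): a dict with "fx", "fy", "cx", "cy" (pixels), "rvec" (rotation vector, rad) and "tvec" (3), from world to camera coordinates, as OpenCV has them; the wrist camera has in their place "mount" (4x4, takes a point from camera to tool coordinates, whose origin is the TCP and whose axes are the flange's). Camera axes: x right, y down, z forward; pixel columns grow to the right and rows downward; lengths in m; the calibration is good to about 2 mm. A picture is of the moment at which its call begins: read the wrist's pose just before it. camera_params takes no time and is no camera call.
- arm.sign_off(): hands the job in; it is judged then, once.
The state is a dict: "time_s": time; "joints": joint angles; "qvel": joint speeds; "joint_efforts": joint torques, N m; "ee_pos": TCP position; "tcp_rot": TCP orientation; "ft_force": force on the tool from outside, world axes, zero at the start; "torque": the same for the moment, N m; "gripper_width": opening from 0.0 (shut) to 1.0 (fully open); "grasp_force": force on a finger pad.
Only numpy, scipy, OpenCV 4.12 (cv2) and the standard library are available. Lean on these libraries where they do the work, as an engineer would, in place of code of your own. Each camera call takes 0.05 s, during which the arm holds its last target. There are 200 camera calls.

TASK

Shut and bolt the spare-parts chest on the bicycle workshop's bench: first press its lid fully shut, then push the red knob along its slot until the bolt is all the way home in the keeper, then push the knob over into the notch, down as far as it goes, so that the bolt cannot slide back. Only push and press: do not lift the lid any higher or pick anything up, and leave the other things on the bench where they are.

Things in the scene. Friction and masses are not known exactly. Their poses are not given: they have to be found in the camera images.
- chest: Low dark-green wooden chest with a pale plywood lid, 260 (x) by 372 (y) by 130 mm high, screwed to the bench. Origin: centre of its underside; x points to its back (where the lid is hinged), y to its left (where the keeper is). Side cheeks (30 mm thick) and rear rail are flush with the shut lid's top, 130 mm up. Hinge line: x = +96 mm, z = 130 mm, along y.
- lid (a joint): Angle of the lid in rad: 0 = shut, grows as its front edge rises. Starts between 0.18 and 0.38, held by stiff friction hinges wherever it is left. The lid is 306 mm wide and 18 mm thick and reaches 241 mm forward of the hinge line. About 3 to 8 N down near the front edge moves it; at 0 it meets a hard stop.
- lid_press (a point): A bare spot on the lid's top face where it can be pressed: 205 mm forward of the hinge line, 70 mm to the right (chest -y) of the middle; it moves with the lid.
- bolt (a joint): Travel in m of the barrel bolt mounted on the lid. 0 = drawn back, 0.050 = all the way home in the keeper (hard stop). The rod (16 mm thick) slides parallel to the chest's y, towards +y, out of a dark steel barrel (26 mm thick, its top 29 mm above the lid). Starts between 0 and 0.010. It slides at about 3 N and stays where it is left.
- knob (a joint): Turn in rad of the bolt's knob about the rod's axis: 0 = standing straight up, 1.35 = down in the notch, leaning towards the hinges (chest +x), nearly flat (hard stop). Its 7 mm stem stands in an L-shaped slot in the barrel: the long leg runs along y and keeps it upright; only with the bolt at 0.047 or more does the notch let it swing towards +x. About 1 N at the ball turns it; it stays put.
- knob_ball (a point): Centre of the red ball, 20 mm in diameter, on the end of the stem, 45 mm from the rod's axis. With the lid shut the rod's axis lies at chest x = -75 mm, z = 146 mm; the ball's centre is at y = 30 mm + bolt travel and, upright, at z = 191 mm.
- keeper_hole (a point): Centre of the steel keeper staple on the chest's left cheek that the rod's end enters when the lid is shut, in line with the rod: hole 22 mm wide, clear to 27 mm above the cheek's top. The staple is 31 mm high.
- pedal_a: Loose pale-blue child's pedal with yellow reflectors, 90 by 66 by 23 mm with a 22 mm axle stub; bystander, in front of the chest. Origin under its middle.
- pedal_b: The other pedal, same size, lying to the right of the chest; bystander. Origin under its middle.
- ratchet: Loose ratchet with socket and black and orange handle, 197 mm long, 46 mm high at the socket; bystander, in front of the chest. Origin under the socket; x along the handle.
- crank: Loose aluminium crank arm, 163 mm long, 14 mm high; bystander, left of the chest. Origin under the big end; x along the arm.
- hub: Loose aluminium wheel hub standing on end, 52 mm across the flanges, 98 mm high; bystander beside the chest. Origin under its centre.
- oil: Loose white oil bottle with red cap, 42 mm across, 125 mm high; bystander beside the chest. Origin under its centre.
- grease: Loose grease tin, 72 mm across, 45 mm high; bystander beside the chest. Origin under its centre.

How it is judged (in metres and radians):
On the way, in this order (a step that is already met when the one before it is completed fails the run):
1. the lid is pressed shut, the bolt still drawn back (value of joint lid below 0.02 rad and value of joint bolt below 0.03 m), for 0.2 s.
2. the bolt is pushed home, the lid staying shut (value of joint lid below 0.02 rad and value of joint bolt above 0.0455 m), for 0.1 s.
3. the knob is pushed down into the notch (value of joint bolt above 0.0455 m and value of joint knob above 1.15 rad), for 0.2 s.
At the end, for the whole second after the job is handed in: The lid is shut (within 0.02 rad), the bolt is home in the keeper (at least 45.5 of 50 mm), the knob lies in the notch (at least 1.15 of 1.35 rad) and rests there (all of step 3 and value of joint lid below 0.02 rad and velocity of joint knob between -0.1 and 0.1 rad/s); the robot touches nothing.
It fails at once if the lid is lifted higher than it stood (above 0.45 rad) (value of joint lid above 0.45 rad).
It fails at once if a bystander is lifted, carried or shifted by more than 25 mm, or tipped over (distance of any of pedal_a, pedal_b, ratchet, crank, hub, oil, grease from where it was at the start of the episode above 0.025 m or angle between any of hub, oil's own z axis and vertical above 0.5 rad).
It also fails if it takes over 54 s, if anything falls off the work surface, if the arm or the gripper's body presses on something with over 40 N, if the wrist force passes 120 N, or if a joint passes its speed limit or range.

## Working session

There is one attempt and no reset: what is moved stays moved. The work goes in short steps, Python scripts to look and compute and a tool call to move; the robot and the scene stay as the last step left them, time stands still between calls to the robot, and variables do not carry over. Pictures are saved under pics/ and viewed, at most 10 in all, crops included, and the job is handed in when it is done.

Besides the shell and the picture viewer there is one more tool, called after "Emit:" as name(argument=value, ...) on one line, values as JSON. drive_tool: Moves the arm, as the interface text tells. Its arguments: {"type":"object","properties":{"moves":{"type":"string"},"force":{"type":"number"}},"required":["moves"]}

```bash
mkdir -p pics
python3 - <<'E'
from bench import arm
import cv2
s=arm.observe();print(s)
for n in("scene","top"):
    cv2.imwrite(f"pics/{n}0.png",arm.snapshot(n)[:,:,::-1]);print(arm.camera_params(n))
print(arm.camera_params("wrist"))
E
```

```text
{'time_s': 0.0, 'joints': array([ 76.24877719,  39.53384806, -11.14757198,  89.74596228,
         9.01456689,  51.71036343, -12.32483041]), 'qvel': array([-0.04064857,  0.01843683,  0.03942624,  0.06299256,  0.02644091,
       -0.06467618,  0.07723878]), 'joint_efforts': array([-2.98433781e-05, -5.39620614e+01, -1.26673043e+00, -1.58541602e+01,
        9.03095759e-03,  9.48444125e-03,  1.99736036e-05]), 'ee_pos': array([ 0.16878426, -0.6010883 ,  0.23047297]), 'tcp_rot': array([[ 9.62712487e-01,  2.70525895e-01, -6.37795877e-04],
       [ 2.70526613e-01, -9.62710867e-01,  1.77129065e-03],
       [-1.34833034e-04, -1.87778439e-03, -9.99998228e-01]]), 'ft_force': array([-0.29464681, -0.11269102, -0.15376931]), 'torque': array([ 0.02326627,  0.050498  , -0.02364027]), 'grasp_force': 0.0, 'gripper_width': 1.002312875306676}
{'fx': 512.3790689704748, 'fy': 512.3790689704748, 'cx': 319.1288755984518, 'cy': 239.6235700231464, 'rvec': array([ 2.15174068, -0.96085196,  0.40599906]), 'tvec': array([-0.35752021,  0.38115968,  0.66961293])}
{'fx': 505.7339792067353, 'fy': 505.7339792067353, 'cx': 315.04951492186785, 'cy': 236.5508566240612, 'rvec': array([ 2.17507581, -2.16853185,  0.11414995]), 'tvec': array([0.00456422, 0.54962145, 0.9475511 ])}
{'fx': 368.2815142352975, 'fy': 368.2815142352975, 'cx': 320.9034642263454, 'cy': 237.63495065857546, 'mount': array([[ 6.53870078e-05, -9.57270900e-01, -2.89192702e-01,
         7.30074928e-02],
       [ 9.99999228e-01,  4.21437200e-04, -1.16891819e-03,
        -6.54630100e-04],
       [ 1.24084793e-03, -2.89192403e-01,  9.57270189e-01,
        -1.42618397e-01],
       [ 0.00000000e+00,  0.00000000e+00,  0.00000000e+00,
         1.00000000e+00]])}
```

View pics/scene0.png

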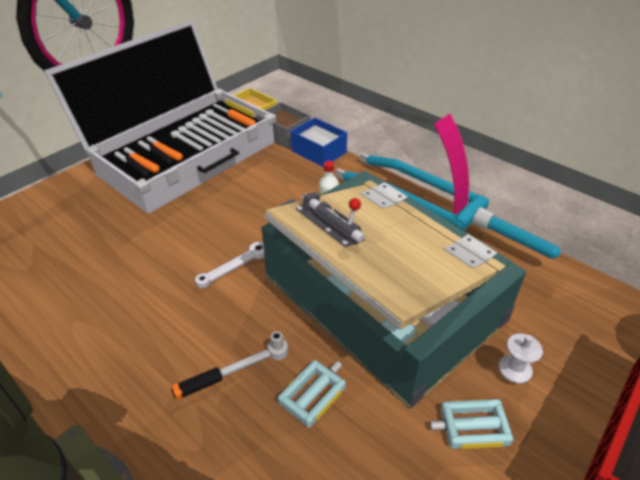

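View pics/top0.png

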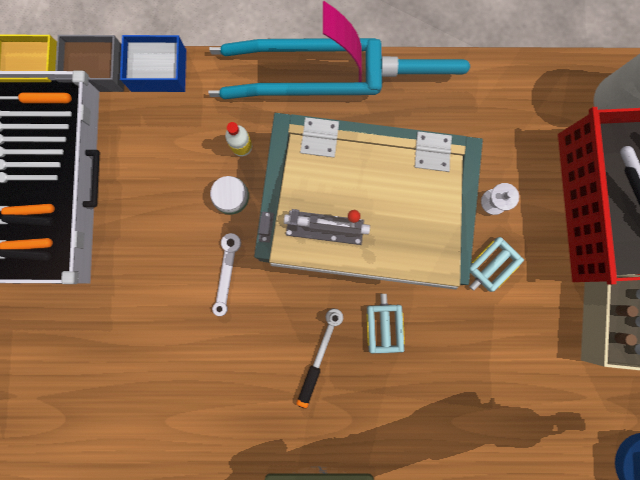

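The scene view shows the chest with its lid ajar, the ball at (355,204). In the top view the chest corners are at about (275,113), (482,140), (257,259) and (470,287), with the ball at (354,216). I'll enlarge the top view.

Run:
```python
import cv2
i=cv2.imread("pics/top0.png")[100:300,240:500];cv2.imwrite("pics/topc.png",cv2.resize(i,None,fx=3,fy=3,interpolation=2))
```

```text
(no output)
```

View pics/topc.png

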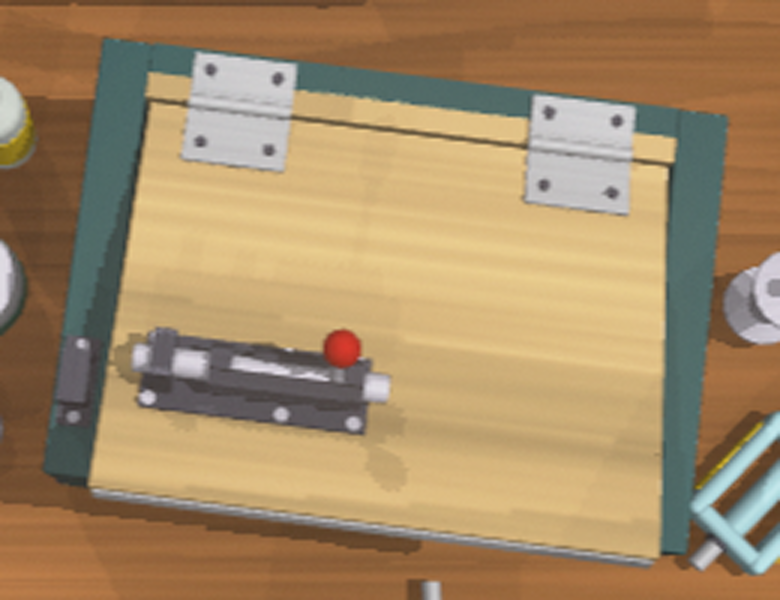

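```bash
cat > h.py <<'E'
import numpy as np, cv2
from scipy.optimize import least_squares
from bench import arm
C={n:arm.camera_params(n) for n in("top","scene")}
def proj(n,P):
    c=C[n];K=np.array([[c['fx'],0,c['cx']],[0,c['fy'],c['cy']],[0,0,1]])
    return cv2.projectPoints(np.array(P,float).reshape(-1,3),c['rvec'],c['tvec'],K,None)[0].reshape(-1,2)
def world(p,P):
    x,y,t=p[:3];P=np.atleast_2d(P);c,s=np.cos(t),np.sin(t)
    return np.c_[x+c*P[:,0]-s*P[:,1],y+s*P[:,0]+c*P[:,1],P[:,2]]
def lid(a,d,y,h): return [.096-d*np.cos(a)+h*np.sin(a),y,.130+d*np.sin(a)+h*np.cos(a)]
E
cat > fit.py <<'E'
from h import *
m=np.array([[274.3,112.7],[482.3,138.7],[255,257.3],[468.3,284.3],[271,262.3],[460,285.3],[354,216.3],[355,204]])
def f(p):
    a,b=p[3:]
    W=world(p,[[.13,.186,.13],[.13,-.186,.13],[-.13,.186,.13],[-.13,-.186,.13],lid(a,.241,.153,0),lid(a,.241,-.153,0),lid(a,.171,.03+b,.061)])
    return (np.r_[proj("top",W),proj("scene",W[6])]-m).ravel()
r=min((least_squares(f,[*q,t,.28,.005],x_scale=.1) for t in(-1.5,0,1.5,3) for q in[(.1,-.6),(.5,0),(0,.5)]),key=lambda r:r.cost)
print(r.x,r.cost);print(f(r.x).reshape(-1,2).round(1))
p=r.x;a,b=p[3:]
print("press",world(p,lid(a,.205,-.07,0)),world(p,lid(0,.205,-.07,0)))
print("ball now/shut/home",world(p,[lid(a,.171,.03+b,.061),lid(0,.171,.03+b,.061),lid(0,.171,.08,.061)]))
print("chest",world(p,[0,0,0]))
E
python3 fit.py
```

```text
[ 0.60864641 -0.0888905  -0.12089425  0.27353027  0.00093706] 5.4723296778516115
[[-0.4 -0.6]
 [ 0.9 -1. ]
 [-1.   0.6]
 [ 1.2  0.5]
 [-1.7 -0.4]
 [ 1.1  0.5]
 [-0.2 -0.5]
 [-0.2  0.8]]
press [[ 0.49956558 -0.14615331  0.18537709]] [[ 0.49199998 -0.14523419  0.13      ]]
ball now/shut/home [[ 5.60593439e-01 -5.18881832e-02  2.34924815e-01]
 [ 5.37924826e-01 -4.91342485e-02  1.91000000e-01]
 [ 5.43841815e-01 -4.29406887e-04  1.91000000e-01]]
chest [[ 0.60864641 -0.0888905   0.        ]]
```

Everything is consistent to about 1 px: chest at (0.609, -0.089), yaw -6.9°, lid 0.27 rad, bolt about 0.001 m. I'll move above the press spot with the tool x along chest x and the fingers shut.

Emit:
drive_tool(moves="0 0 -0.04 0 0 0.1 255;0.04 -0.03 -0.04 0 0 0.2 255;0.08 -0.06 -0.04 0 0 0.3 255;0.12 -0.09 -0.04 0 0 0.395 255;0.16 -0.12 -0.04 0 0 0.395 255;0.2 -0.15 -0.04 0 0 0.395 255;0.24 -0.18 -0.04 0 0 0.395 255;0.28 -0.21 -0.04 0 0 0.395 255;0.32 -0.24 -0.04 0 0 0.395 255;0.36 -0.27 -0.04 0 0 0.395 255;0.4 -0.31 -0.04 0 0 0.395 255;0.43 -0.34 -0.04 0 0 0.395 255;0.441 -0.349 -0.04 0 0 0.395 255;0.441 -0.349 -0.04 0 0 0.395 255;0.441 -0.349 -0.04 0 0 0.395 255;0.441 -0.349 -0.04 0 0 0.395 255", force=40)

```text
time_s: 1.7
ee_pos: [0.4979, -0.1489, 0.2711]
tcp_rot: [[0.992, -0.125, -0.001], [-0.125, -0.992, -0.001], [-0.001, 0.001, -1.0]]
ft_force: [0.0, -1.1, 0.8]
gripper_width: 0.001
grasp_force: 0.0
```

Emit:
drive_tool(moves="0 0 0.03 0 0 0 255;0 0 0.06 0 0 0 255;0 0 0.075 0 0 0 255;0 0 0.083 0 0 0 255;-0.001 0 0.09 0 0 0 255;-0.002 0 0.097 0 0 0 255;-0.003 0 0.104 0 0 0 255;-0.004 0 0.111 0 0 0 255;-0.005 0 0.118 0 0 0 255;-0.006 0 0.125 0 0 0 255;-0.007 0 0.132 0 0 0 255;-0.007 0 0.138 0 0 0 255;-0.007 0 0.138 0 0 0 255")

```text
time_s: 3.0
ee_pos: [0.4922, -0.1467, 0.1335]
tcp_rot: [[0.992, -0.122, 0.0], [-0.122, -0.992, -0.001], [0.001, 0.001, -1.0]]
ft_force: [-0.2, 0.3, -0.1]
gripper_width: 0.005
grasp_force: 0.0
```

Emit:
drive_tool(moves="0 0 0.003 0 0 0 255;0 0 0.006 0 0 0 255;0 0 0.009 0 0 0 255;0 0 0.009 0 0 0 255;0 0 0.009 0 0 0 255")

```text
time_s: 3.5
ee_pos: [0.4926, -0.1466, 0.1296]
tcp_rot: [[0.993, -0.122, 0.004], [-0.122, -0.993, -0.002], [0.004, 0.002, -1.0]]
ft_force: [-10.3, 2.1, 52.8]
gripper_width: -0.003
grasp_force: 26.6
```

Emit:
drive_tool(moves="0 0 -0.02 0 0 0 255;0 0 -0.06 0 0 0 255;0 0 -0.1 0 0 0 255;0 0 -0.1 0 0 0 255;0 0 -0.1 0 0 0 255")

```text
time_s: 4.0
ee_pos: [0.493, -0.1456, 0.225]
tcp_rot: [[0.993, -0.121, 0.003], [-0.121, -0.993, -0.0], [0.003, 0.0, -1.0]]
ft_force: [-0.2, 0.2, 0.4]
gripper_width: 0.003
grasp_force: 0.0
```

Run:
```python
from h import *
print(arm.observe()['ee_pos'])
i=arm.snapshot("scene")[:,:,::-1];j=arm.snapshot("top")[:,:,::-1]
o=[cv2.resize(np.ascontiguousarray(q),(400,400),interpolation=2) for q in(i[150:350,250:450],j[130:330,250:450])]
cv2.imwrite("pics/a.png",np.hstack(o))
```

```text
[ 0.49295402 -0.1456447   0.22502358]
```

View pics/a.png

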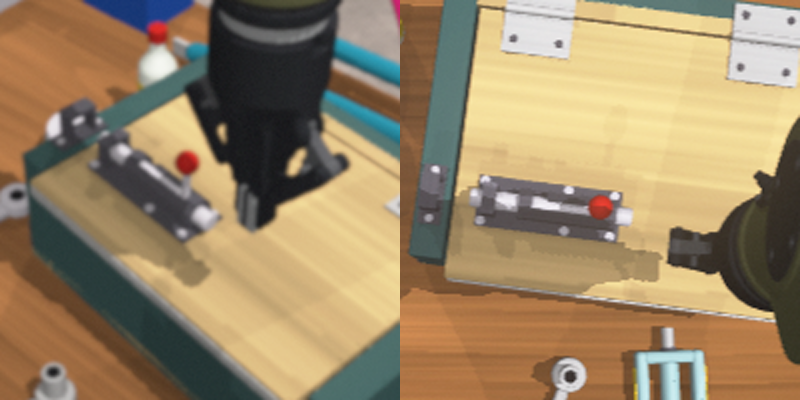

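The lid lies flush. The ball is at scene (343.5,231) and top (350,233.5). I'll check this against the model.

Run:
```python
from h import *
m=np.array([[343.5,231],[350,233.5]])
f=lambda w:(np.r_[proj("scene",w),proj("top",w)]-m).ravel()
w=least_squares(f,[.54,-.05,.19]).x;print(w,f(w))
p=[.6086,-.0889,-.1209];c,s=np.cos(p[2]),np.sin(p[2])
s0=arm.observe();R=s0['tcp_rot']
loc=lambda P:np.array([[c,s,0],[-s,c,0],[0,0,1]])@(np.array(P)-[*p[:2],0])
print("ball chest",loc(w),"tcp chest",loc(s0['ee_pos']))
for q in([-.075,-.015,.225],):print(R.T@(world(p,q)[0]-s0['ee_pos']))
```

```text
[ 0.53806494 -0.04914029  0.19443296] [-0.18616624  0.0266469   0.13380935 -0.13754047]
ball chest [-0.07481543  0.03096255  0.19443296] tcp chest [-0.10939872 -0.07016393  0.22331741]
[ 0.03439175 -0.05516674 -0.00173232]
```

Emit:
drive_tool(moves="0.017 -0.028 0 0 0 0 255;0.034 -0.054 0 0 0 0 255;0.034 -0.054 0 0 0 0 255;0.034 -0.054 0.025 0 0 0 255;0.034 -0.054 0.05 0 0 0 255;0.034 -0.054 0.05 0 0 0 255;0.034 -0.054 0.05 0 0 0 255;0.034 -0.064 0.05 0 0 0 255;0.034 -0.07 0.05 0 0 0 255;0.034 -0.076 0.05 0 0 0 255;0.034 -0.082 0.05 0 0 0 255;0.034 -0.088 0.05 0 0 0 255;0.034 -0.094 0.05 0 0 0 255;0.034 -0.1 0.05 0 0 0 255;0.034 -0.106 0.05 0 0 0 255;0.034 -0.11 0.05 0 0 0 255;0.034 -0.11 0.05 0 0 0 255")

```text
time_s: 5.8
ee_pos: [0.5395, -0.0394, 0.1742]
tcp_rot: [[0.993, -0.12, 0.0], [-0.12, -0.993, 0.001], [0.0, -0.001, -1.0]]
ft_force: [-0.7, -0.0, 0.4]
gripper_width: -0.003
grasp_force: 0.1
```

Emit:
drive_tool(moves="0 -0.004 0 0 0 0 255;0 -0.008 0 0 0 0 255;0 -0.011 0 0 0 0 255;0 -0.013 0 0 0 0 255;0 -0.013 0 0 0 0 255")

```text
time_s: 6.3
ee_pos: [0.5408, -0.0271, 0.1742]
tcp_rot: [[0.993, -0.12, -0.0], [-0.12, -0.993, 0.0], [-0.0, -0.0, -1.0]]
ft_force: [-0.7, -2.0, 0.6]
gripper_width: -0.001
grasp_force: 0.6
```

Run:
```python
from h import *
i=arm.snapshot("scene")[:,:,::-1];j=arm.snapshot("top")[:,:,::-1]
o=[cv2.resize(np.ascontiguousarray(q),(400,400),interpolation=2) for q in(i[160:300,250:390],j[170:310,240:380])]
cv2.imwrite("pics/b.png",np.hstack(o))
p=[.6086,-.0889,-.1209]
print(proj("scene",world(p,[-.075,.08,.191])),proj("top",world(p,[-.075,.08,.191])))
```

```text
[[322.59384139 217.52583591]] [[319.64471894 229.94376444]]
```

View pics/b.png

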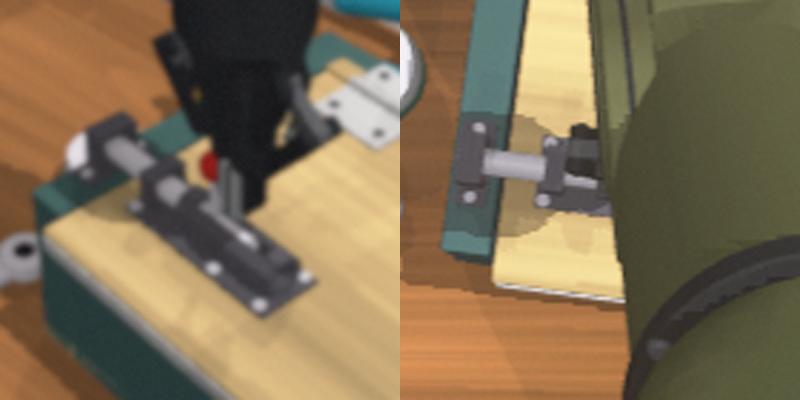

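The rod passes through the keeper. The visible part of the ball at scene (323.5,218) is close to the predicted home position (322.6,217.5). I'll push on until the force rises at the stop.

Emit:
drive_tool(moves="0 -0.003 0 0 0 0 255;0 -0.006 0 0 0 0 255;0 -0.006 0 0 0 0 255;0 -0.006 0 0 0 0 255")

```text
time_s: 6.8
ee_pos: [0.5416, -0.0212, 0.1742]
tcp_rot: [[0.993, -0.12, -0.0], [-0.12, -0.993, 0.0], [-0.0, -0.0, -1.0]]
ft_force: [0.1, -1.4, -1.0]
gripper_width: 0.001
grasp_force: 0.5
```

Emit:
drive_tool(moves="0 -0.003 0 0 0 0 255;0 -0.005 0 0 0 0 255;0 -0.005 0 0 0 0 255")

```text
time_s: 7.1
ee_pos: [0.5417, -0.0201, 0.1743]
tcp_rot: [[0.992, -0.124, -0.001], [-0.124, -0.992, -0.004], [-0.001, 0.004, -1.0]]
ft_force: [-0.2, -9.1, 0.6]
gripper_width: -0.003
grasp_force: 4.0
```

The hard stop was reached: 9 N with only 1 mm of movement. Next I'll back off, go round to the front side of the ball and push it towards the hinges.

Emit:
drive_tool(moves="0 0.015 0 0 0 0 255;0 0.02 0 0 0 0 255;-0.025 0.02 0 0 0 0 255;-0.05 0.02 0 0 0 0 255;-0.05 0.02 0 0 0 0 255;-0.05 0 0 0 0 0 255;-0.05 -0.016 0 0 0 0 255;-0.05 -0.016 0 0 0 0 255;-0.035 -0.016 0 0 0 0 255;-0.025 -0.016 0 0 0 0 255;-0.02 -0.016 0 0 0 0 255;-0.015 -0.016 0 0 0 0 255;-0.01 -0.016 0 0 0 0 255;-0.005 -0.016 0 0 0 0 255;0 -0.016 0 0 0 0 255;0.005 -0.016 0 0 0 0 255;0.01 -0.016 0 0 0 0 255;0.014 -0.016 0 0 0 0 255;0.014 -0.016 0 0 0 0 255")

```text
time_s: 9.0
ee_pos: [0.5588, -0.0026, 0.1743]
tcp_rot: [[0.993, -0.121, 0.001], [-0.121, -0.993, -0.0], [0.001, -0.0, -1.0]]
ft_force: [-0.4, -0.7, 0.2]
gripper_width: -0.001
grasp_force: 0.2
```

Run:
```python
from h import *
i=arm.snapshot("scene")[:,:,::-1]
cv2.imwrite("pics/c.png",cv2.resize(np.ascontiguousarray(i[160:300,250:390]),(560,560),interpolation=2))
```

```text
(no output)
```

View pics/c.png

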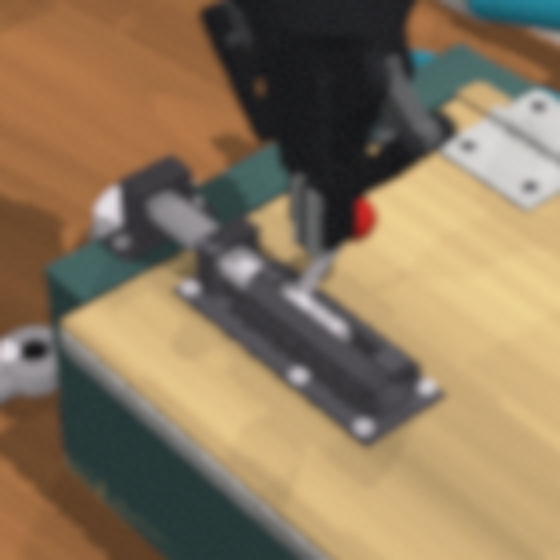

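The knob now leans about 50° towards the hinges, with the ball at crop (362,217) behind the finger. I'll lift, move over it and press down.

Emit:
drive_tool(moves="-0.003 0 -0.01 0 0 0 255;-0.003 0 -0.03 0 0 0 255;0.015 0 -0.03 0 0 0 255;0.028 0 -0.03 0 0 0 255;0.028 0 -0.03 0 0 0 255;0.028 0 -0.02 0 0 0 255;0.028 0 -0.012 0 0 0 255;0.028 0 -0.006 0 0 0 255;0.028 0 -0.001 0 0 0 255;0.028 0 0.003 0 0 0 255;0.028 0 0.006 0 0 0 255;0.028 0 0.009 0 0 0 255;0.028 0 0.009 0 0 0 255;0.028 0 0.009 0 0 0 255")

```text
time_s: 10.45
ee_pos: [0.5856, -0.0059, 0.1655]
tcp_rot: [[0.993, -0.121, -0.0], [-0.121, -0.993, -0.0], [-0.0, 0.0, -1.0]]
ft_force: [0.3, -0.3, 3.0]
gripper_width: -0.003
grasp_force: 1.9
```

Emit:
drive_tool(moves="0 0 0.002 0 0 0 255;0 0 0.003 0 0 0 255;0 0 0.003 0 0 0 255")

```text
time_s: 10.75
ee_pos: [0.5859, -0.0058, 0.1644]
tcp_rot: [[0.993, -0.121, 0.001], [-0.121, -0.993, 0.0], [0.001, -0.0, -1.0]]
ft_force: [-4.5, 0.4, 17.8]
gripper_width: 0.0
grasp_force: 9.0
```

17.8 N with no further movement means the knob is at its stop. I'll retreat upwards, clear of everything, and check.

Emit:
drive_tool(moves="0 0 -0.02 0 0 0 255;0 0 -0.06 0 0 0 255;0 0 -0.1 0 0 0 255;-0.04 0.04 -0.13 0 0 0 255;-0.08 0.08 -0.13 0 0 0 255;-0.1 0.12 -0.13 0 0 0 255;-0.1 0.16 -0.13 0 0 0 255;-0.1 0.16 -0.13 0 0 0 255;-0.1 0.16 -0.13 0 0 0 255;-0.1 0.16 -0.13 0 0 0 255")

```text
time_s: 11.75
ee_pos: [0.4676, -0.1512, 0.292]
tcp_rot: [[0.993, -0.119, -0.0], [-0.119, -0.993, 0.001], [-0.0, -0.001, -1.0]]
ft_force: [-0.9, 1.1, -0.1]
gripper_width: 0.0
grasp_force: 0.0
```

Run:
```python
from h import *
i=arm.snapshot("scene")[:,:,::-1];j=arm.snapshot("top")[:,:,::-1]
o=[cv2.resize(np.ascontiguousarray(q),(400,400),interpolation=2) for q in(i[150:350,250:450],j[130:330,230:430])]
cv2.imwrite("pics/d.png",np.hstack(o))
p=[.6086,-.0889,-.1209];P=world(p,[-.0311,.08,.1559])
print((proj("scene",P)-[250,150])*2,(proj("top",P)-[230,130])*2+[400,0],arm.observe()['ft_force'])
```

```text
[[183.96322914 144.13146717]] [[585.11026996 153.2031264 ]] [-0.03950144 -0.36375721  0.87277474]
```

View pics/d.png

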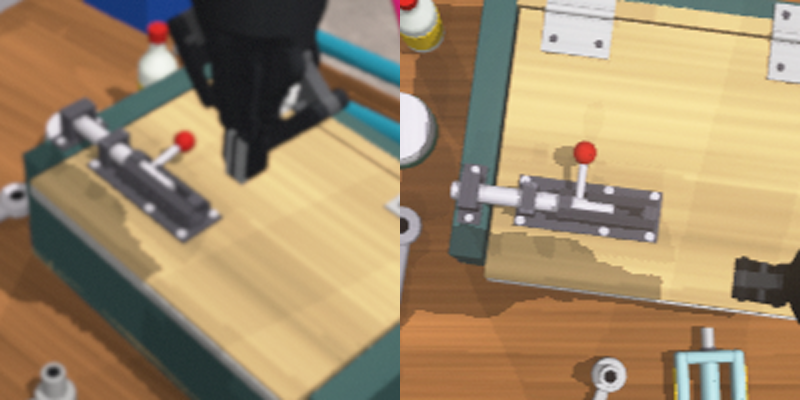

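The ball is at (185,141) in the scene crop and (585,152) in the top crop. The model puts it at (184,144) and (585,153) for fully home and down. The rod is through the keeper and the lid is flush.

```bash
python3 -c "
from bench import arm
print(arm.sign_off())"
```

```text
the job is handed in; nothing more can be done
None
```

I handed the job in: the lid is shut, the bolt is home in the keeper and the knob is down in the notch, as the force readings and last camera views show; sign-off returned no verdict.

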